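Pack hat-shaped press blocks head to tail in their rack

TASK

Put the three loose wooden press blocks into the rack beside the one already there, so that all four stand flat on its floor in one row, square to it, brim-down and crown-down by turns with the brims tucked over one another; leave each block the way up it is. Then slide the red stop up against them so that the row is packed tight between stop and end plate with no gaps, and let go. Leave the tape, the spice jar and the egg timer where they are.

Things in the scene. Friction and masses are not known exactly. Their poses are not given: they have to be found in the camera images.
- rack: Fixed aluminium rack, 94 mm wide (own x), 400 mm long (own y, -227 to +173). Origin on the table under the lane, z up. Lane floor 12 mm above the table, 70 mm wide between side rails 5 mm high (tops 17 mm above the table); fingers have room beside it above the rails. End plate at +y, inner face y = 150 mm, 50 mm high; red stop at -y. Blocks stand in a row along y.
- rack_end (a point): Foot of the end plate's inner face, mid lane, on the floor (rack frame 0, 150, 12 mm). Packed tight by turns, neighbours stand 59 mm apart in y, four blocks 257 mm long in all; two the same way up side by side need 80 mm, which is too long. A brim-down block cannot be lowered past the brim of a crown-down neighbour, so it goes in before it.
- stop (a joint): Red stop plate, 66 mm wide, 12 thick, 49 high, sliding along the lane. At 0 (m) it is fully open, face at y = -167 mm in the rack frame; it grows as it slides to +y towards the end plate, up to 0.075. Friction 3 N (under 10 N pushing the row), stays where left. Starts at 0 to 0.015; about 0.060 with four blocks packed tight.
- stop_grip (a point): Grip point in the red fin behind the stop plate: the fin is 18 mm thick (rack x), 37 mm long (rack y), its top 13 mm above this point (58 mm above the table); pinch it across rack x and slide it.
- first_block: Wooden hat-section block, 64 mm deep (own x), 46 mm tall, 0.1 to 0.2 kg: brim plate 80 wide (own y) and 12 thick, centred crown 38 wide (own y) and 34 tall. Grip it by its flat end faces, 64 mm apart along x. Origin: centre of its underside as it stands; z up. This one already stands in the lane, brim down, crown up, next to the end plate (gap up to about 10 mm), its y along the rack's y.
- brim_down_block: Wooden hat-section block, 64 mm deep (own x), 46 mm tall, 0.1 to 0.2 kg: brim plate 80 wide (own y) and 12 thick, centred crown 38 wide (own y) and 34 tall. Grip it by its flat end faces, 64 mm apart along x. Origin: centre of its underside as it stands; z up. This loose one stands on the table brim down, crown up.
- crown_down_block_a: Wooden hat-section block, 64 mm deep (own x), 46 mm tall, 0.1 to 0.2 kg: brim plate 80 wide (own y) and 12 thick, centred crown 38 wide (own y) and 34 tall. Grip it by its flat end faces, 64 mm apart along x. Origin: centre of its underside as it stands; z up. This loose one stands on the table on its crown, with the brim on top (34 to 46 mm up).
- crown_down_block_b: Wooden hat-section block, 64 mm deep (own x), 46 mm tall, 0.1 to 0.2 kg: brim plate 80 wide (own y) and 12 thick, centred crown 38 wide (own y) and 34 tall. Grip it by its flat end faces, 64 mm apart along x. Origin: centre of its underside as it stands; z up. Same as crown_down_block_a: crown down, brim on top.
- tape: Bystander: roll of tan tape, 98 mm across, 25 mm high, lying flat. Origin centre of underside.
- spice_jar: Bystander: spice jar with a red cap, 45 mm across, 106 mm tall. Origin centre of underside.
- egg_timer: Bystander: round white kitchen timer with a red knob, 72 mm across, 47 mm high. Origin centre of underside.

How it is judged:
By the outcome, as a careful person would: the job done as asked, in the order asked, and still so for the second after the job is handed in, with the robot touching nothing.
It also fails if it takes over 72 s, if anything falls off the work surface, if the arm or the gripper's body presses on something with over 40 N, if the wrist force passes 120 N, or if a joint passes its speed limit or range.

ROBOT

A 6-joint arm with a two-finger parallel gripper is mounted at the origin on a cart in front of the work surface, level with it; the furniture and walls round the work are solid. World frame = base frame: x ahead of the robot, y to its left, z up, the work surface at z = 0. Lengths are in m, angles in degrees, forces in N, time in s.
With the tool pointing down it reaches from about 0.4 to 0.825 m from the base axis. Payload 7 kg.
Tool frame: the origin (TCP) lies on the centre line of the jaws, within the pads' length; the fingertips stand ctrl.finger_overhang ahead of it and the grasp point (between the pads) lies 3 mm ahead of it (ctrl.finger_overhang is the distance from the TCP to the fingertips, in m); z points along the fingers, x is the direction in which the jaws open and shut, and the axes are right-handed (so a half turn about z gives the same grasp; the last joint's range is limited). The gripper opens to 88 mm and grips with 3 to 60 N. Pads are 19 mm wide; open, the fingers measure 130 mm over their backs; the gripper's body (78 mm by 193 mm) begins 47 mm behind the grasp point.
Start: joints at [83.142, 20.546, 0.682, 0, -70.136, -16.507], TCP at [0.268, 0.62, 0.249] pointing down, gripper open.
Joint ranges: [-176.03, 176.03], [-82.01, 121.73], [-58.28, 71.71], [-173.87, 95.51], [-174.79, -0.11], [-173.66, 173.66]. Speed limits (degrees/s): [136.94, 136.94, 172.46, 180, 180, 180].

INTERFACE

Orientations are given as a 3x3 rotation matrix whose columns are the frame's x, y, z axes.
In Python, from rig import ctrl gives the robot as it stands. Calls block until the motion is done:
- ctrl.goto(position, orientation): joint-space move of the TCP to a pose.
- ctrl.servo_line(position, frame=None, speed=0.15): straight line of the TCP; frame=None keeps the orientation; speed is the mean speed in m/s.
- ctrl.goto_joints(angles): joint-space move.
- ctrl.move_gripper(opening, newtons=None): opening from 0.0 (shut) to 1.0 (fully open); newtons is the grip in N (None keeps the last); returns when the fingers have stopped.
- ctrl.wait(seconds).
- ctrl.inverse_kinematics(position, orientation): joint angles nearest the present ones, or None.
- ctrl.camera(name): name is "scene" or "top"; returns a dict with "img" (400x640x3 uint8, red, green, blue), "fx", "fy", "cx", "cy" (pixels), "rvec" (rotation vector, rad) and "tvec" (3), from world to camera coordinates, as OpenCV has them. Camera axes: x right, y down, z forward; pixel columns grow to the right and rows downward; lengths in m; the calibration is good to about 2 mm. A picture is of the moment at which its call begins. There is no depth.
A pose or a line that the arm cannot do raises ctrl.PlanningError and nothing moves.
- ctrl.sign_off(): hands the job in, once; it reports no verdict.
Readings, each from a call of its own:
- ctrl.current_t(): time.
- ctrl.current_joint_pos(): joint angles.
- ctrl.current_qd(): joint speeds.
- ctrl.current_joint_torque(): joint torques, N m.
- ctrl.current_ee_pos(): TCP position.
- ctrl.current_eef_rot(): TCP orientation.
- ctrl.current_force(): force on the tool from outside, world axes, zero at the start.
- ctrl.current_torque(): the same for the moment, N m.
- ctrl.current_grip_width(): opening from 0.0 (shut) to 1.0 (fully open).
Only numpy, scipy, OpenCV 4.12 (cv2) and the standard library are available. Lean on these libraries where they do the work, as an engineer would, in place of code of your own. Each camera call takes 0.05 s, during which the arm holds its last target.

## Working session

There is one attempt and no reset: what is moved stays moved. The work goes in short steps, each a Python script; the robot and the scene stay as the last script left them, time stands still between calls to the robot, and variables do not carry over. Pictures are saved under pics/ and viewed, and the job is handed in when it is done.

```bash
ls; mkdir -p pics
python3 - <<'E'
from rig import ctrl
import cv2,numpy as np
for n in("scene","top"):
    c=ctrl.camera(n); cv2.imwrite(f"pics/{n}0.png",c["img"][:,:,::-1])
    R=cv2.Rodrigues(np.array(c["rvec"]))[0]; print(n,c["fx"],c["cx"],c["cy"],"campos",-R.T@np.array(c["tvec"]).ravel(),R[2])
print(ctrl.finger_overhang,ctrl.current_t(),ctrl.current_grip_width()); print(ctrl.current_eef_rot())
E
```

```text
pics
scene 411.7738045282097 315.1956510280648 192.36807701061184 campos [ 0.12952738 -0.7502252   0.90300644] [ 0.33683016  0.62139479 -0.70739943]
top 391.00367549186103 318.0404003157639 201.84219817750306 campos [ 0.32319679 -0.00812586  1.03160194] [ 0.24554616  0.00560136 -0.96936872]
0.022 0.1 1.0022323405145583
[[-3.96674295e-01 -9.17959329e-01 -4.18079944e-04]
 [-9.17958205e-01  3.96674469e-01 -1.44908696e-03]
 [ 1.49604453e-03 -1.91035634e-04 -9.99998863e-01]]
```

View pics/scene0.png

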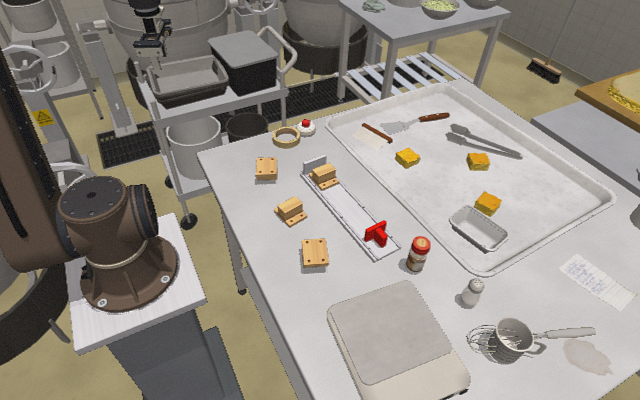

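View pics/top0.png

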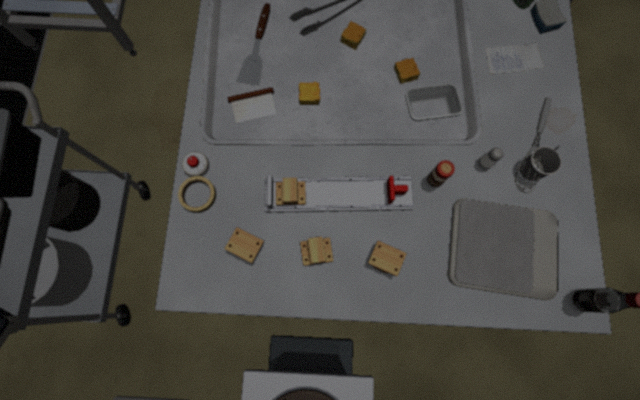

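The scene picture shows crown-down blocks at (266,167) and (314,252) and the brim-down one at (290,209). The first block is in the rack at (325,175), the red stop at (376,233) and the jar at (418,253). I'll zoom in.

Run:
```python
import cv2,numpy as np
t=cv2.imread("pics/top0.png"); s=cv2.imread("pics/scene0.png")
cv2.imwrite("pics/tz.png",cv2.resize(t[145:285,170:470],None,fx=2.66,fy=2.66,interpolation=cv2.INTER_CUBIC))
a=cv2.resize(t[225:280,215:415],None,fx=4,fy=4,interpolation=cv2.INTER_CUBIC)
b=cv2.resize(t[165:220,255:455],None,fx=4,fy=4,interpolation=cv2.INTER_CUBIC)
cv2.imwrite("pics/tz2.png",np.vstack([b,a]))
cv2.imwrite("pics/sz.png",cv2.resize(s[120:285,240:440],None,fx=3.6,fy=3.6,interpolation=cv2.INTER_CUBIC))
```

```text
(no output)
```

View pics/tz2.png

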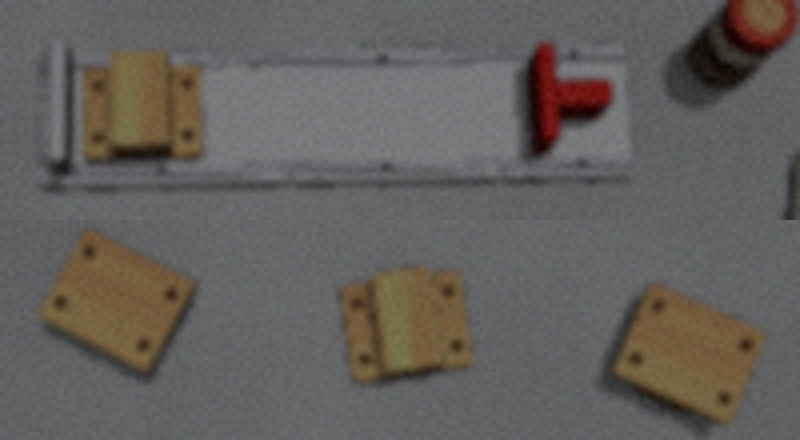

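View pics/sz.png

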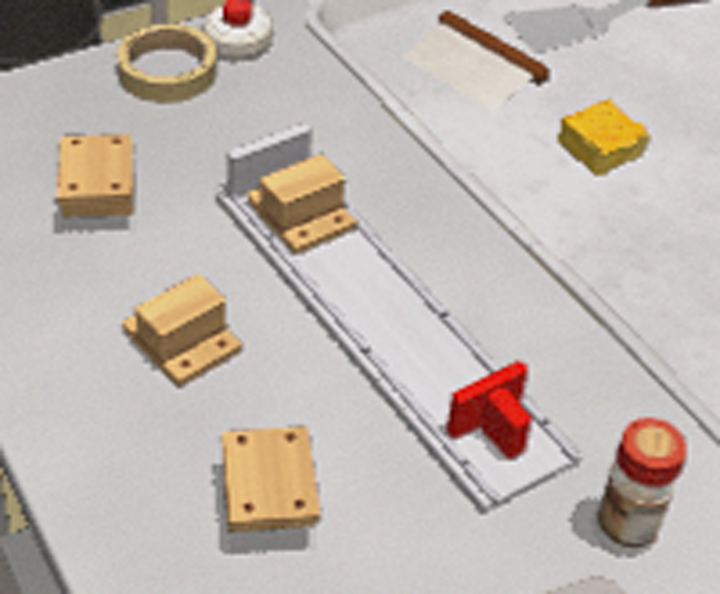

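Both views show the four dark dowel holes on each brim, so I'll use these as fiducials: z=46 mm for crown-down blocks, 12 mm for the loose brim-down one, 24 mm for the one in the rack.

```bash
cat > vis.py <<'E'
import cv2,numpy as np
def cast(c,uv,z):
    uv=np.atleast_2d(np.asarray(uv,float)); R=cv2.Rodrigues(np.array(c["rvec"],float))[0]; C=-R.T@np.array(c["tvec"],float).ravel()
    d=np.c_[(uv[:,0]-c["cx"])/c["fx"],(uv[:,1]-c["cy"])/c["fy"],np.ones(len(uv))]@R
    return (C+d*((z-C[2])/d[:,2])[:,None])[:,:2]
def proj(c,P):
    return cv2.projectPoints(np.atleast_2d(np.asarray(P,float)),np.array(c["rvec"],float),np.array(c["tvec"],float),np.array([[c["fx"],0,c["cx"]],[0,c["fy"],c["cy"]],[0,0,1]]),None)[0][:,0]
def wood(img):
    h=cv2.cvtColor(img,cv2.COLOR_RGB2HSV)
    return cv2.inRange(h,(8,55,60),(24,255,255))
def blocks(c,roi,s=6,amin=150):
    x0,y0,x1,y1=roi; im=c["img"][y0:y1,x0:x1]
    big=cv2.resize(im,None,fx=s,fy=s,interpolation=cv2.INTER_CUBIC)
    m=cv2.morphologyEx(wood(big),cv2.MORPH_OPEN,np.ones((7,7)))
    m=cv2.morphologyEx(m,cv2.MORPH_CLOSE,np.ones((25,25)))
    cs,_=cv2.findContours(m,cv2.RETR_EXTERNAL,cv2.CHAIN_APPROX_NONE)
    g=cv2.GaussianBlur(cv2.cvtColor(big,cv2.COLOR_RGB2GRAY),(0,0),3)
    bh=cv2.morphologyEx(g,cv2.MORPH_BLACKHAT,cv2.getStructuringElement(cv2.MORPH_ELLIPSE,(31,31)))
    out=[]
    for k in cs:
        if cv2.contourArea(k)<amin*s*s: continue
        f=np.zeros(m.shape,np.uint8); cv2.drawContours(f,[k],-1,255,-1)
        f=cv2.erode(f,np.ones((13,13)))
        b=cv2.bitwise_and(bh,f); pts=[]
        for _ in range(6):
            _,v,_,p=cv2.minMaxLoc(b)
            if v<8: break
            yy,xx=np.mgrid[max(0,p[1]-8):p[1]+9,max(0,p[0]-8):p[0]+9]
            yy=np.clip(yy,0,b.shape[0]-1);xx=np.clip(xx,0,b.shape[1]-1); w=bh[yy,xx].astype(float)
            q=(np.array([(w*xx).sum(),(w*yy).sum()])/w.sum()+.5)/s-.5+[x0,y0]
            pts.append([*q,v]); cv2.circle(b,p,14,0,-1)
        M=cv2.moments(k); out.append(((M["m10"]/M["m00"]/s+x0,M["m01"]/M["m00"]/s+y0),cv2.contourArea(k)/s/s,np.array(pts),(k[:,0]+.5)/s-.5+[x0,y0]))
    return out
E
python3 - <<'E'
from rig import ctrl
from vis import *
np.set_printoptions(precision=4,suppress=True)
for n,roi in(("scene",(240,140,350,280)),("top",(215,165,420,285))):
    c=ctrl.camera(n); im=c["img"].copy()
    vis=cv2.resize(im[roi[1]:roi[3],roi[0]:roi[2]],None,fx=3.6,fy=3.6,interpolation=cv2.INTER_CUBIC)[:,:,::-1].copy()
    for ce,a,p,k in blocks(c,roi):
        print(n,np.round(ce),round(a)); 
        for q in p: 
            print("   ",np.round(q,1),"z46",cast(c,q[:2],.046)[0],"z12",cast(c,q[:2],.012)[0])
            cv2.circle(vis,tuple(int(v) for v in (q[:2]+.5-[roi[0],roi[1]])*3.6),4,(255,0,255),1)
    cv2.imwrite(f"pics/h_{n}.png",vis)
E
```

```text
scene [315. 253.] 698
    [308.5 260.4 122. ] z46 [ 0.4111 -0.2058] z12 [ 0.4223 -0.1842]
    [322.6 259.5 116. ] z46 [ 0.4445 -0.2191] z12 [ 0.457 -0.198]
    [306.6 241.6 115. ] z46 [ 0.4336 -0.15  ] z12 [ 0.4456 -0.1262]
    [320.2 240.9  96. ] z46 [ 0.4667 -0.1637] z12 [ 0.4801 -0.1405]
    [326.4 263.8  74. ] z46 [ 0.4469 -0.235 ] z12 [ 0.4595 -0.2145]
    [302.4 256.   45. ] z46 [ 0.4033 -0.1866] z12 [ 0.4141 -0.1643]
scene [291. 212.] 603
    [291.1 220.5  97. ] z46 [ 0.4279 -0.0655] z12 [ 0.4397 -0.0383]
    [301.1 215.   86. ] z46 [ 0.4615 -0.0593] z12 [ 0.4747 -0.0319]
    [278.2 207.9  81. ] z46 [ 0.4152 -0.0067] z12 [0.4265 0.0228]
    [294.2 223.3  81. ] z46 [ 0.4313 -0.0783] z12 [ 0.4433 -0.0516]
    [289.4 225.5  79. ] z46 [ 0.4162 -0.0796] z12 [ 0.4276 -0.053 ]
    [299.2 220.2  73. ] z46 [ 0.4485 -0.0742] z12 [ 0.4611 -0.0474]
scene [324. 176.] 521
    [323.6 188.5  89. ] z46 [0.5676 0.0062] z12 [0.585  0.0362]
    [323.7 184.5  83. ] z46 [0.5758 0.0212] z12 [0.5935 0.0518]
    [331.  185.2  80. ] z46 [0.5939 0.0087] z12 [0.6123 0.0388]
    [333.5 180.5  78. ] z46 [0
[... 1921 characters left out ...]
 z46 [0.4486 0.2149] z12 [0.453  0.2226]
    [257.4 243.1  41. ] z46 [0.4573 0.1453] z12 [0.4619 0.1506]
    [236.8 232.5  40. ] z46 [0.4818 0.2002] z12 [0.4873 0.2074]
    [258.1 250.2  17. ] z46 [0.4397 0.1421] z12 [0.4437 0.1473]
    [256.1 253.8  16. ] z46 [0.4302 0.1462] z12 [0.4339 0.1515]
top [291. 191.] 691
    [301.5 198.3  41. ] z46 [0.5802 0.0411] z12 [0.5891 0.0428]
    [279.1 198.8  36. ] z46 [0.5757 0.0992] z12 [0.5844 0.1029]
    [301.3 185.3  35. ] z46 [0.6155 0.0439] z12 [0.6255 0.0457]
    [279.1 186.2  31. ] z46 [0.61   0.1018] z12 [0.6199 0.1056]
    [297.1 194.1  21. ] z46 [0.5909 0.0533] z12 [0.6001 0.0554]
    [302.3 203.3  21. ] z46 [0.5668 0.0383] z12 [0.5752 0.0399]
```

View pics/h_top.png

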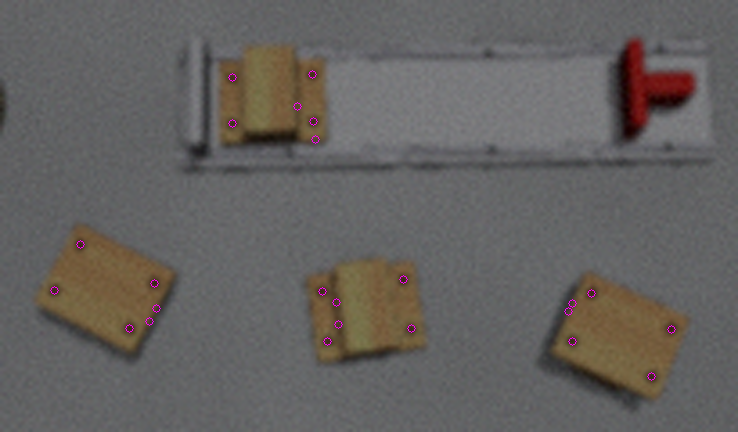

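View pics/h_scene.png

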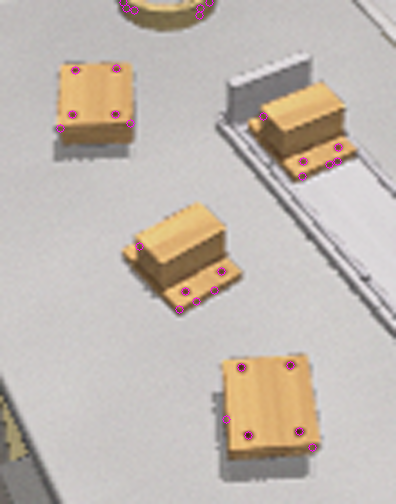

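Hole patterns from the two cameras agree within about 1.5 mm, with a constant offset of about (1.2, -1.4) mm. Next I'll measure the rack: the bright floor, rail edges, and red fin and plate.

Run:
```python
from rig import ctrl
from vis import *
np.set_printoptions(precision=4,suppress=True,linewidth=200)
def samp(c,g,P):
    q=proj(c,P).astype(np.float32); return cv2.remap(g,q[:,:1].copy(),q[:,1:].copy(),cv2.INTER_CUBIC)[:,0]
for n in("scene","top"):
    c=ctrl.camera(n); g=cv2.cvtColor(c["img"],cv2.COLOR_RGB2GRAY).astype(np.float32)
    # contour of bright interior? profile prints
    for z in(.017,.012):
      for y0 in(.01,-.04,-.09):
        xs=np.arange(.52,.68,.002)
        # shear along approx rack dir
        pr=np.mean([samp(c,g,np.c_[xs+.087*0*d, xs*0+y0+d, xs*0+z]) for d in np.arange(-.012,.013,.003)],0)
        print(n,z,y0); print(np.round(pr).astype(int))
    hsv=cv2.cvtColor(c["img"],cv2.COLOR_RGB2HSV); m=cv2.inRange(hsv,(0,150,60),(8,255,255))|cv2.inRange(hsv,(172,150,60),(180,255,255))
    k,l,st,ce=cv2.connectedComponentsWithStats(m)
    for i in range(1,k):
        if st[i,4]>40: print(st[i],ce[i],cast(c,ce[i],.058))
    big=cv2.resize(c["img"],None,fx=1,fy=1)
    r=(350,200,450,270) if n=="scene" else (370,160,470,220)
    cv2.imwrite(f"pics/st_{n}.png",cv2.resize(c["img"][r[1]:r[3],r[0]:r[2],::-1],None,fx=8,fy=8,interpolation=cv2.INTER_CUBIC))
```

```text
scene 0.017 0.01
[203 203 203 203 204 203 203 203 202 202 202 204 206 206 184 128  97 119 171 211 204 158 144 183 206 207 213 218 216 215 213 212 212 213 214 216 218 218 217 216 216 217 217 217 216 216 216 216 215
 215 216 216 216 216 217 217 219 220 201 160 151 188 205 193 183 191 199 200 199 198 198 198 197 197 196 196 196 195 196 197 197]
scene 0.017 -0.04
[204 204 203 203 204 204 204 204 204 204 205 205 205 206 207 199 167 118 100 131 186 219 202 160 158 191 204 204 210 217 217 216 215 214 213 213 215 216 217 218 218 216 215 214 214 214 214 214 213
 214 215 215 215 215 215 215 215 215 217 213 181 139 146 186 206 199 189 195 204 204 204 203 203 203 203 204 204 203 203 203 203]
scene 0.017 -0.09
[204 204 204 204 204 205 205 204 204 205 204 204 205 204 203 206 208 198 151 103 104 145 199 223 195 144 148 180 189 202 218 219 217 217 217 216 215 214 214 214 216 218 217 215 213 213 213 213 212
 211 211 212 213 214 215 215 214 214 213 212 214 205 168 132 142 173 187 192 197 202 204 203 202 202 201 201 202 202 202 202 201]
scene 0.012 0.01
[202 203 204 203 203 204 204 203 203 203 202 202 
[... 2689 characters left out ...]
120 121 122 122 121 121 121 121 120 121 122
 121 122 122 121 121 121 120 120 120 120 119 112 102  94  94 103 108 109 107 105 105 105 104 103 104 105 104 104 104 102 102 103]
top 0.012 -0.09
[104 103 102 103 103 102 102 102 102 102 102 102 102 102 101 102 103 102 100  96  85  78  84  97  99  93  87  93 103 111 117 122 122 121 121 121 121 121 120 120 121 121 123 122 120 121 121 120 122
 121 120 120 120 121 121 121 121 122 121 121 119 113 103  91  87  95 102 107 108 102  98  99 100  99  99 100 101 100  99  99 100]
[188 157  10   9  64] [192.2812 161.1719] [[0.6629 0.3336]]
[437 161  17  16 109] [444.6881 169.0642] [[ 0.6759 -0.3308]]
[389 176  18  24 174] [395.2011 188.2241] [[ 0.6166 -0.2007]]
```

View pics/st_scene.png

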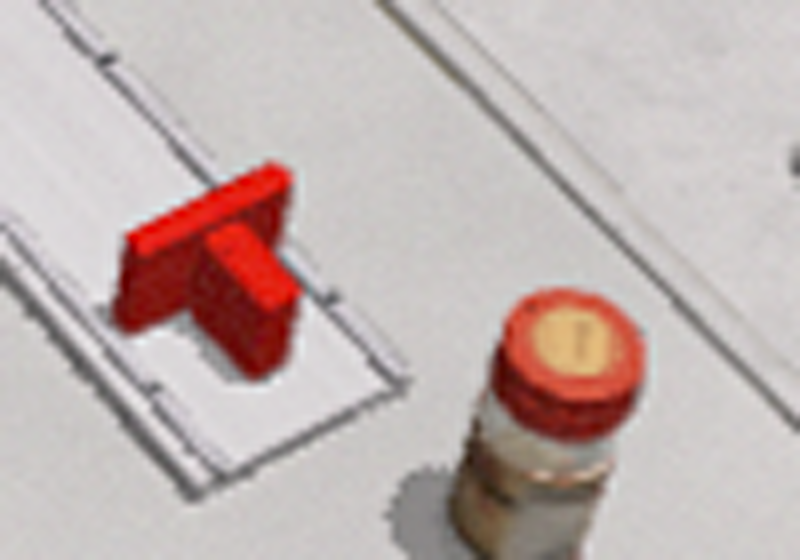

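View pics/st_top.png

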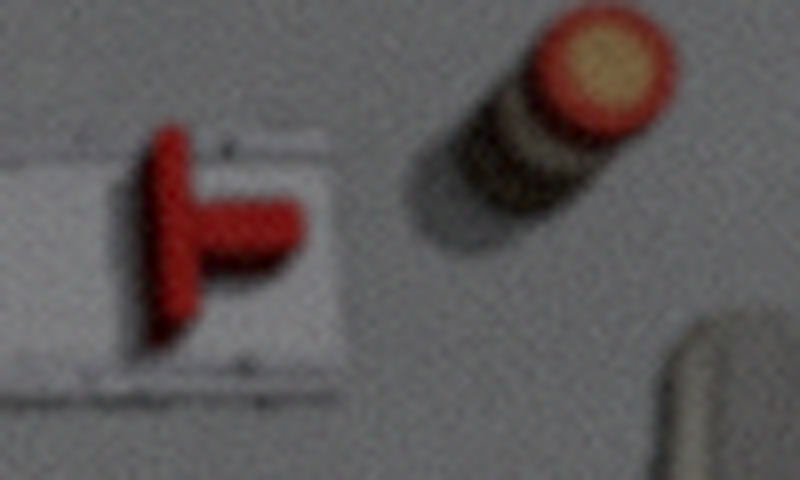

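Run:
```python
from rig import ctrl
from vis import *
np.set_printoptions(precision=4,suppress=True,linewidth=200)
C={n:ctrl.camera(n) for n in("scene","top")}
def dark(c,u,v,r=2.5,s=8):
    g=cv2.cvtColor(c["img"],cv2.COLOR_RGB2GRAY); p=cv2.resize(g[v-12:v+13,u-12:u+13],None,fx=s,fy=s,interpolation=cv2.INTER_CUBIC)
    p=cv2.morphologyEx(cv2.GaussianBlur(p,(0,0),3),cv2.MORPH_BLACKHAT,np.ones((41,41)))
    q=p.copy();mk=np.zeros_like(p);cv2.circle(mk,(100,100),int(r*s),255,-1);_,_,_,l=cv2.minMaxLoc(q,mk)
    return (np.array(l)+.5)/s-.5+[u-12,v-12]
c=C["scene"]; 
n_,f=[dark(c,341,217),dark(c,363,207)]; P=cast(c,[n_,f],.017); print("scene bolts",n_,f,P,P.mean(0),np.linalg.norm(P[1]-P[0]))
c=C["top"]
n_,f=[dark(c,351,207),dark(c,351,179)]; P=cast(c,[n_,f],.017); print("top bolts",n_,f,P,P.mean(0),np.linalg.norm(P[1]-P[0]))
# fin tops by brightness of red
c=C["scene"]; im=c["img"]; s=8
for n,r in(("scene",(350,200,400,255)),("top",(380,165,420,215))):
    c=C[n]; b=cv2.resize(c["img"][r[1]:r[3],r[0]:r[2]],None,fx=s,fy=s,interpolation=cv2.INTER_CUBIC).astype(int)
    red=((b[...,0]-b[...,1]>(60 if n=="top" else 100))&(b[...,0]>(205 if n=="scene" else 110))).astype(np.uint8)*255
    cv2.imwrite(f"pics/red_{n}.png",red)
# first block holes at z=.024
print("fb scene",cast(C["scene"],[[323.6,188.5],[333.5,183.5]],.024)) 
T=cast(C["top"],[[301.5,198.3],[279.1,198.8],[301.3,185.3],[279.1,186.2]],.024); print("fb top",T,T.mean(0), (T[0]+T[2]-T[1]-T[3])/2)
for n,px in(("scene",(419.9,246.3)),("top",(444.7,169.0))): print("jar",cast(C[n],px,.10))
```

```text
scene bolts [340.8125 217.0625] [362.5625 207.0625] [[ 0.5716 -0.0935]
 [ 0.6488 -0.0877]] [ 0.6102 -0.0906] 0.07739291919610183
top bolts [351.0625 206.0625] [349.9375 179.4375] [[ 0.5732 -0.0909]
 [ 0.6474 -0.0857]] [ 0.6103 -0.0883] 0.07445799305480275
fb scene [[0.5787 0.0255]
 [0.6166 0.0315]]
fb top [[0.5859 0.0422]
 [0.5814 0.1016]
 [0.6219 0.0449]
 [0.6163 0.1042]] [0.6013 0.0732] [ 0.005  -0.0594]
jar [[ 0.6571 -0.3241]]
jar [[ 0.6609 -0.3169]]
```

View pics/red_scene.png

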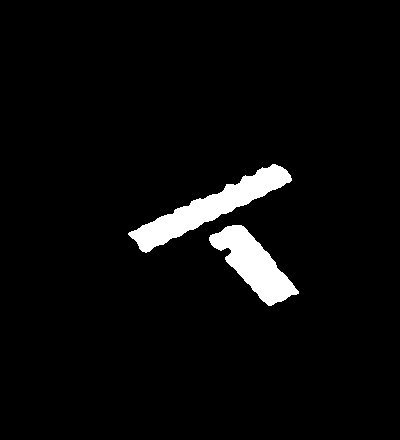

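View pics/red_top.png

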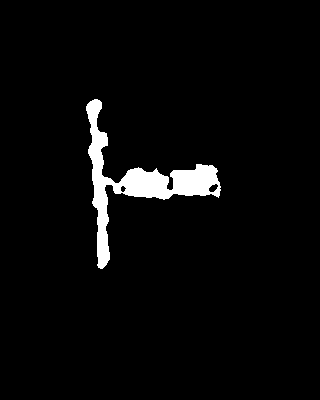

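Run:
```python
from rig import ctrl
from vis import *
np.set_printoptions(precision=4,suppress=True,linewidth=200)
C={n:ctrl.camera(n) for n in("scene","top")}
px={"scene":dict(finend=(385,236.9),p1=(367,229.9),p2=(384.9,221.4)),"top":dict(finend=(406.7,187.2),finc=(400.75,187.4),p1=(391.4,177.2),p2=(392.5,197.6))}
for n in px:
    for k,v in px[n].items(): print(n,k,cast(C[n],v,.058 if k[0]=='f' else .061))
# rail lines fit: dark line inner, refine per station, both rails, z=.017
def samp(c,g,P):
    q=proj(c,P).astype(np.float32); return cv2.remap(g,q[:,:1].copy(),q[:,1:].copy(),cv2.INTER_CUBIC)[:,0]
for n in C:
    c=C[n]; g=cv2.GaussianBlur(cv2.cvtColor(c["img"],cv2.COLOR_RGB2GRAY).astype(np.float32),(0,0),.7)
    for side in(-.0375,.0375):
        D=[]
        ys=np.arange(-.13,.03,.004)
        for y in ys:
            xc=.6052-.07*(y+.04)+side; xs=np.arange(xc-.006,xc+.006,.0005); p=samp(c,g,np.c_[xs,xs*0+y,xs*0+.017]); w=np.clip(p.max()-8-p,0,None)**2; D.append((w*xs).sum()/w.sum())
        f=np.polyfit(ys+.04,D,1); r=np.polyval(f,ys+.04)-D; k=abs(r)<.0015; f=np.polyfit(ys[k]+.04,np.array(D)[k],1); print(n,side,f,np.degrees(np.arctan(-f[0])),abs(r).mean())
# end plate: profile along rack y in center at z=.050.. print
for n in C:
    c=C[n]; g=cv2.cvtColor(c["img"],cv2.COLOR_RGB2GRAY).astype(np.float32)
    for off in(0,):
      for z in(.062,):
        ys=np.arange(.09,.16,.002); print(n,z,[int(v) for v in np.mean([samp(c,g,np.c_[.6052-.07*(ys+.04)+o,ys+.07*o,ys*0+z]) for o in np.arange(-.02,.021,.005)],0)])
```

```text
scene finend [[ 0.621  -0.2358]]
scene p1 [[ 0.5896 -0.1965]]
scene p2 [[ 0.6494 -0.1927]]
top finend [[ 0.6209 -0.2305]]
top finc [[ 0.6196 -0.2151]]
top p1 [[ 0.6451 -0.1901]]
top p2 [[ 0.5902 -0.1932]]
scene -0.0375 [-0.0758  0.5672] 4.337065816427352 0.0004437914313059621
scene 0.0375 [-0.0708  0.6433] 4.048179382566718 0.0004681736758833682
top -0.0375 [-0.0812  0.5641] 4.643432517148144 0.0012481640951770346
top 0.0375 [-0.0435  0.6442] 2.4905214818959847 0.0008054752584647385
scene 0.062 [116, 116, 118, 118, 119, 119, 119, 120, 120, 120, 117, 111, 115, 141, 184, 213, 222, 220, 209, 193, 185, 188, 192, 192, 192, 193, 193, 192, 192, 192, 192, 192, 191, 191, 191]
top 0.062 [93, 85, 83, 84, 84, 83, 86, 89, 90, 96, 105, 110, 96, 69, 56, 73, 98, 117, 120, 112, 101, 96, 93, 90, 91, 96, 99, 99, 98, 99, 99, 98, 98, 98, 99]
```

Line fits, bolts and fin put the rack frame at O≈(0.606,-0.031) with yaw ≈4.2°. The first block is about 6 mm off the end plate and the stop is at about 0.010. I'll pick the brim-down block first.

```bash
cat > act.py <<'E'
from rig import ctrl
from vis import *
np.set_printoptions(precision=4,suppress=True,linewidth=200)
YAW=4.2; u=np.array([-np.sin(np.radians(YAW)),np.cos(np.radians(YAW))]); r=np.array([u[1],-u[0]])
O=np.array([.6058,-.0306])
def R(t):
    t=np.radians(t);c,s=np.cos(t),np.sin(t); return np.array([[c,s,0],[s,-c,0],[0,0,-1.]])
def rk(x,s): return O+x*r+s*u
def P(xy,z): return [float(xy[0]),float(xy[1]),float(z)]
def st(m=""): print(m,"t",round(ctrl.current_t(),2),"ee",np.array(ctrl.current_ee_pos()),"w",round(88*ctrl.current_grip_width(),1),"F",np.array(ctrl.current_force()))
def snap(name,roi=(240,120,440,285),cam="scene",f=3.6):
    c=ctrl.camera(cam); cv2.imwrite(f"pics/{name}.png",cv2.resize(c["img"][roi[1]:roi[3],roi[0]:roi[2],::-1],None,fx=f,fy=f,interpolation=cv2.INTER_CUBIC)); return c
E
python3 - <<'E'
from act import *
h=np.array([[[.4737,-.0297],[.4382,-.0372],[.426,.0226],[.4623,.0287]],
 [[.4573,.1453],[.4247,.1596],[.4486,.2149],[.4818,.2002]],
 [[.4435,-.2178],[.4099,-.2043],[.4316,-.1487],[.4659,-.1621]]])
h2=[None,np.array([[.4588,.1440],[.4257,.1591],[.4497,.2131],[.4831,.1987]]),np.array([[.4445,-.2191],[.4111,-.2058],[.4336,-.15],[.4667,-.1637]])]
for q,q2 in zip(h,h2):
    v=q[0]-q[1]+q[3]-q[2]; w=q[3]+q[2]-q[0]-q[1]; w=np.array([w[1],-w[0]])  # rot y->x
    m=q.mean(0)
    print(m, None if q2 is None else q2.mean(0), [np.degrees(np.arctan2(a[1],a[0])) for a in (v,w,v+w)])
for t in(12,192,-168,4.2,184.2):
    print(t,ctrl.inverse_kinematics(P((.4505,-.0045),.15),R(t)))
E
```

```text
[ 0.45   -0.0039] None [np.float64(10.725615742888081), np.float64(11.291287574088347), np.float64(11.07777904629293)]
[0.4531 0.18  ] [0.4543 0.1787] [np.float64(-23.78450209310092), np.float64(-23.71115090945397), np.float64(-23.738583920672575)]
[ 0.4377 -0.1832] [ 0.439  -0.1846] [np.float64(-21.612026719735546), np.float64(-21.614778942786227), np.float64(-21.613736120597654)]
12 [ 24.6244   4.57   -34.5404   0.     -50.8896 167.3756]
192 [ 24.6244   4.57   -34.5404   0.     -50.8896 -12.6244]
-168 [ 24.6244   4.57   -34.5404   0.     -50.8896 -12.6244]
4.2 [ 24.6244   4.57   -34.5404   0.     -50.8896 159.5756]
184.2 [ 24.6244   4.57   -34.5404   0.     -50.8896 -20.4244]
```

Run:
```python
from act import *
xy=(.4506,-.0046); t=191.1
ctrl.goto(P(xy,.15),R(t)); st()
ctrl.servo_line(P(xy,.036),speed=.12); st("down")
ctrl.move_gripper(0.0,25); st("grip")
ctrl.servo_line(P(xy,.15),speed=.15); st("up")
ctrl.goto(P(rk(0,-.026),.13),R(180+YAW)); st("over")
snap("b1"); snap("b1t",(215,150,455,285),"top",3.3)
```

```text
t 2.84 ee [ 0.4511 -0.0039  0.1501] w 88.3 F [ 1.0965 -0.0024  0.3451]
down t 3.94 ee [ 0.451  -0.0044  0.0365] w 88.0 F [ 1.2177 -0.4335  1.0412]
grip t 4.46 ee [ 0.4507 -0.0046  0.0363] w 64.5 F [-1.4337  0.5717  5.8055]
up t 5.37 ee [ 0.4499 -0.0048  0.1491] w 64.0 F [ 0.5956  0.1112 -1.3923]
over t 6.08 ee [ 0.6071 -0.0571  0.1279] w 63.9 F [-0.8075  0.7467 -1.0079]
```

View pics/b1.png

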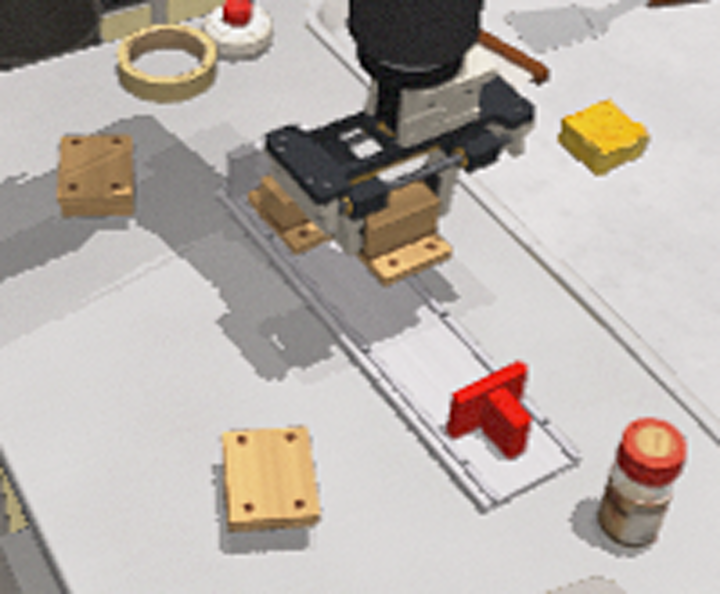

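View pics/b1t.png

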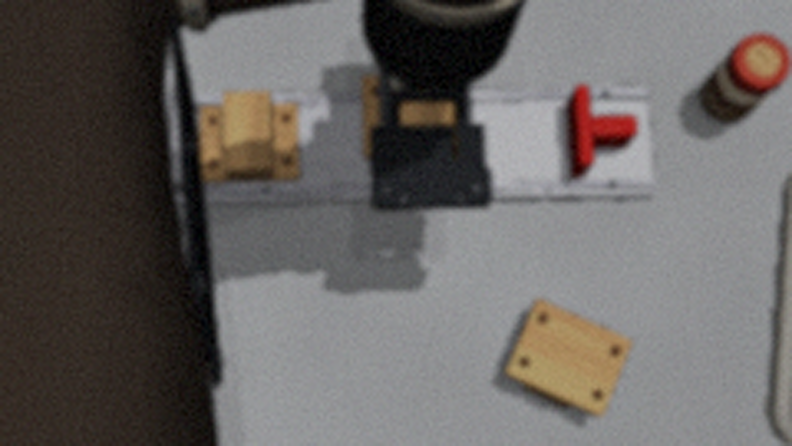

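The block hangs level in the grip (scene crop holes at (393,263) and (432,246)). I'll compare those holes with the kinematics to calibrate camera against arm.

Run:
```python
from act import *
ctrl.wait(.2); st()
c=ctrl.camera("scene")
ee=np.array(ctrl.current_ee_pos()); M=np.array(ctrl.current_eef_rot()); print(M)
roi=(335,175,375,205)
for ce,a,p,k in blocks(c,roi): print(p)
for sx in(-.018,.018):
    q=ee[:2]+sx*r-.0297*u; print(q,proj(c,[*q,ee[2]-.036+.012]))
```

```text
t 6.38 ee [ 0.6074 -0.0561  0.1306] w 64.3 F [ 0.6984 -0.5039 -2.0739]
[[-0.9973 -0.074   0.0009]
 [-0.074   0.9973  0.0002]
 [-0.0009  0.0002 -1.    ]]
[[348.6305 191.4406 100.    ]
 [361.3204 190.4674  83.    ]
 [359.4219 186.9418  82.    ]
 [363.5267 189.3802  75.    ]
 [359.1113 191.2819  64.    ]
 [346.4684 196.7582  41.    ]]
[ 0.5917 -0.087 ] [[348.1126 191.3796]]
[ 0.6276 -0.0844] [[358.7596 186.7717]]
```

```bash
sed -i 's/O=np.array(\[.6058/O=np.array([.6053/' act.py
cat >> act.py <<'E'
def lower(xy,z0,zmin,f=4):
    ctrl.servo_line(P(xy,z0),speed=.1); ctrl.wait(.1)
    b=ctrl.current_force()[2]; z=z0
    while z>zmin:
        z-=.0015; ctrl.servo_line(P(xy,z),speed=.03)
        F=np.array(ctrl.current_force())
        if F[2]-b>f: break
    st(f"lowered z={z:.4f} base {b:.2f}")
E
python3 - <<'E'
from act import *
xy=rk(0,-.026)
lower(xy,.054,.0475)
E
```

```text
lowered z=0.0465 base -1.07 t 8.68 ee [ 0.6074 -0.0565  0.0482] w 64.1 F [-4.4861  1.691  14.2968]
```

Contact came at z=0.048, which is floor height. Releasing and checking.

Run:
```python
from act import *
xy=rk(0,-.026)
ctrl.servo_line(P(xy,.049),speed=.05)
ctrl.move_gripper(1.0); st("rel")
ctrl.servo_line(P(xy,.13),speed=.2); st()
a=(.4534,.1798); t=180-23.7
ctrl.goto(P(a,.15),R(t)); st()
c=snap("b2"); 
for ce,ar,p,k in blocks(c,(310,160,385,225)): print(ce,ar,p[:, :3])
```

```text
rel t 9.58 ee [ 0.6072 -0.0565  0.049 ] w 88.1 F [ 0.2862  0.3705 -0.0139]
 t 10.14 ee [ 0.6072 -0.0564  0.1306] w 88.1 F [-0.2948  0.0056 -0.4346]
 t 11.23 ee [0.4535 0.1795 0.1496] w 87.7 F [-0.5029 -0.4201 -0.428 ]
(347.1243685078405, 203.07199667055278) 587.7222222222223 [[346.2573 211.788  101.    ]
 [356.6286 207.2946  90.    ]
 [345.9418 216.2934  80.    ]
 [334.9308 197.9947  75.    ]
 [359.2922 210.1744  72.    ]
 [350.1483 214.2738  69.    ]]
(324.36662601879294, 176.4596636610976) 520.125 [[323.953  188.3154  87.    ]
 [323.7605 184.4649  84.    ]
 [312.7022 171.9494  81.    ]
 [333.4929 180.4628  79.    ]
 [330.9692 185.2418  79.    ]
 [333.1484 184.2272  75.    ]]
```

View pics/b2.png

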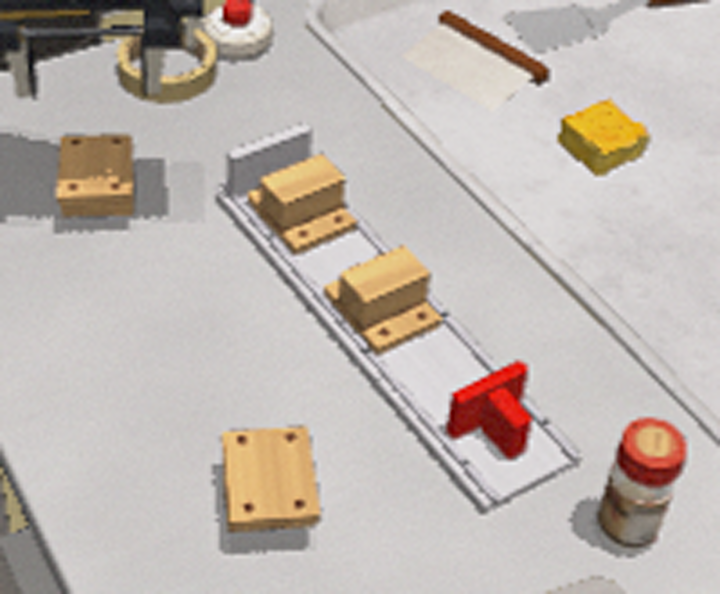

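The brim-down block stands in the lane at crop (385,300). Now I'll check its spacing from the first block and insert block a midway.

Run:
```python
from act import *
c=ctrl.camera("scene")
A=cast(c,[[323.76,184.46],[333.49,180.46]],.024); B=cast(c,[[346.257,211.788],[356.629,207.295]],.024)
print(A,B); d=A.mean(0)-B.mean(0); print("spacing along",d@u,"lat",d@r); 
for v in(A,B): w=v[1]-v[0]; print("yaw",np.degrees(np.arctan2(w[1],w[0])))
s2=(np.array([.6074,-.0565])-O)@u; print("mid s",s2+d@u/2)
a=(.4534,.1798)
ctrl.servo_line(P(a,.036),speed=.12); st("down")
ctrl.move_gripper(0.0,25); st("grip")
ctrl.servo_line(P(a,.16),speed=.15); st("up")
```

```text
[[0.5875 0.0409]
 [0.6232 0.0434]] [[ 0.5924 -0.088 ]
 [ 0.6286 -0.0861]]
spacing along 0.12922381745544592 lat 0.0043698764383186895
yaw 4.049994930453352
yaw 3.0456314542246843
mid s 0.03862766355364146
down t 12.43 ee [0.4538 0.18   0.0365] w 87.8 F [-0.2512  0.4881 -0.0744]
grip t 12.95 ee [0.4535 0.1799 0.0363] w 63.9 F [-2.1741  0.1883  5.3154]
up t 13.93 ee [0.4528 0.1794 0.1591] w 64.4 F [-1.0858  0.0259 -0.962 ]
```

Run:
```python
from act import *
snap("b3",(295,155,375,225),f=9.5)
```

```text
(no output)
```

View pics/b3.png

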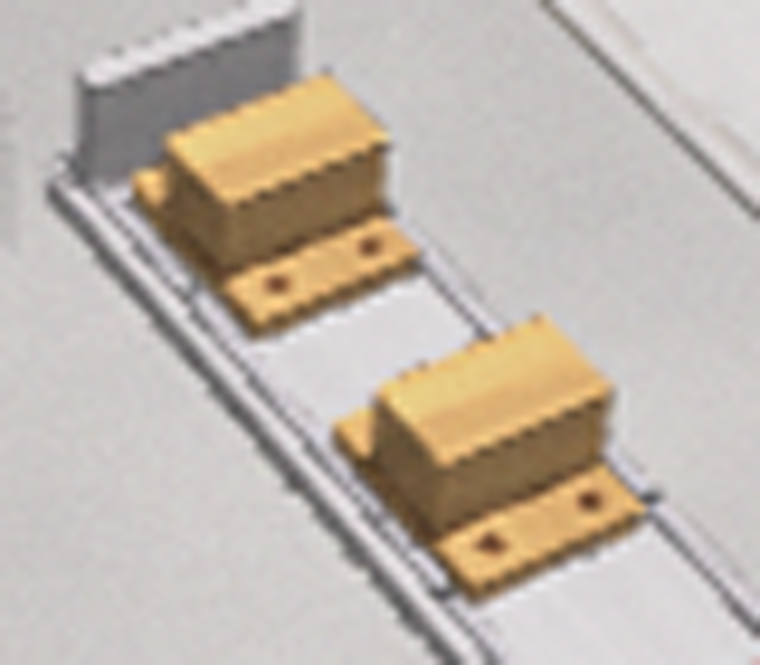

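Block 2 sits nearer the near rail than the first block does, so I'll shift the remaining placements by +1.3 mm in rack x.

Run:
```python
from act import *
xy=rk(.0013,.0386)
ctrl.goto(P(xy,.16),R(180+YAW)); ctrl.wait(.2); st("over")
snap("b4",(280,140,400,230),f=6)
```

```text
over t 15.08 ee [0.6035 0.009  0.1601] w 64.1 F [-0.1914  0.643  -1.3575]
```

View pics/b4.png

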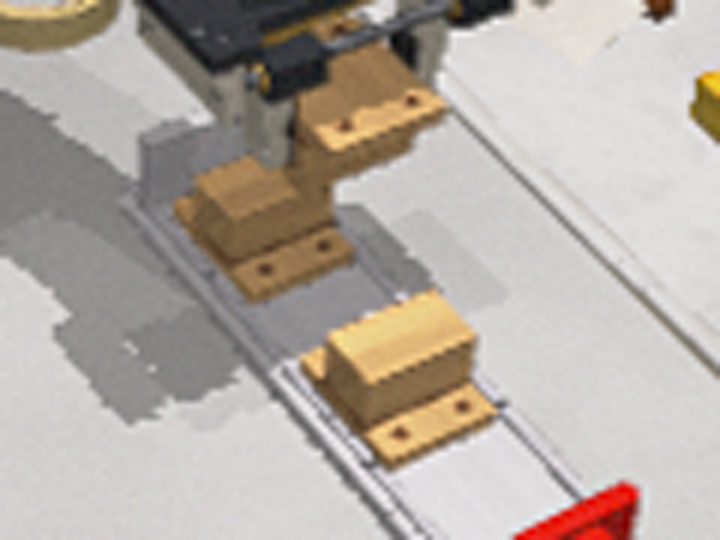

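Run:
```python
from act import *
c=ctrl.camera("scene"); ee=np.array(ctrl.current_ee_pos())
q=cast(c,[[337.4,160.75],[348.75,156.9]],ee[2]+.010); print((q-ee[:2])@u,(q-ee[:2])@r)
xy=rk(.0013,.0386)
ctrl.servo_line(P(xy,.115),speed=.15)
lower(xy,.054,.0475)
```

```text
[-0.0326 -0.0347] [-0.0173  0.0189]
lowered z=0.0465 base -1.80 t 17.74 ee [0.604  0.008  0.0483] w 63.9 F [-5.2771  0.3982 16.7271]
```

It reached the floor (0.048) without catching. Release, check, then pick b.

Run:
```python
from act import *
xy=rk(.0013,.0386)
ctrl.servo_line(P(xy,.049),speed=.05)
ctrl.move_gripper(1.0); st("rel")
ctrl.servo_line(P(xy,.14),speed=.2)
b=(.4382,-.1837); t=180-21.6
ctrl.goto(P(b,.15),R(t)); st()
snap("b5",(280,140,400,230),f=6)
ctrl.servo_line(P(b,.036),speed=.12); st("down")
ctrl.move_gripper(0.0,25); st("grip")
ctrl.servo_line(P(b,.15),speed=.15); st("up")
snap("b6",(280,140,400,230),f=6)
```

```text
rel t 18.64 ee [0.6038 0.008  0.049 ] w 87.7 F [ 0.4781 -0.6178 -0.1847]
 t 20.24 ee [ 0.4393 -0.1834  0.15  ] w 88.2 F [ 0.63   -0.1665 -0.877 ]
down t 21.39 ee [ 0.4387 -0.1836  0.0365] w 87.8 F [-0.2142  0.8862  0.3717]
grip t 21.91 ee [ 0.4383 -0.1837  0.0363] w 64.1 F [-2.3599  1.1816  5.2471]
up t 22.82 ee [ 0.4375 -0.1836  0.1491] w 64.1 F [-0.1765 -0.0552 -1.108 ]
```

View pics/b5.png

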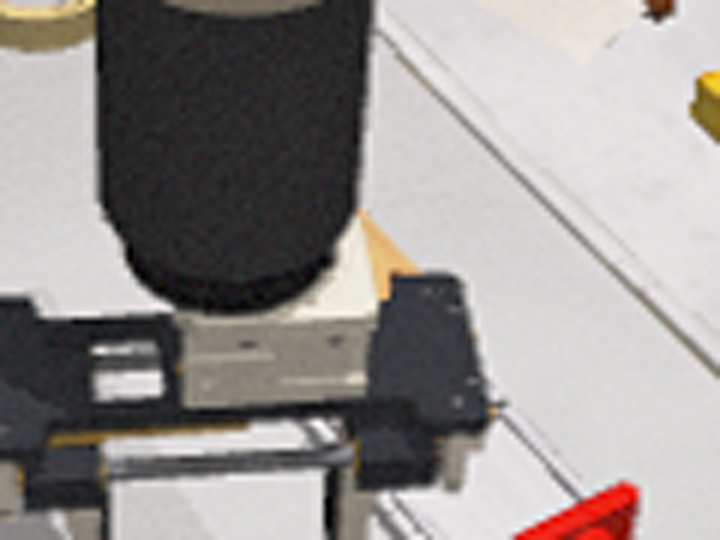

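View pics/b6.png

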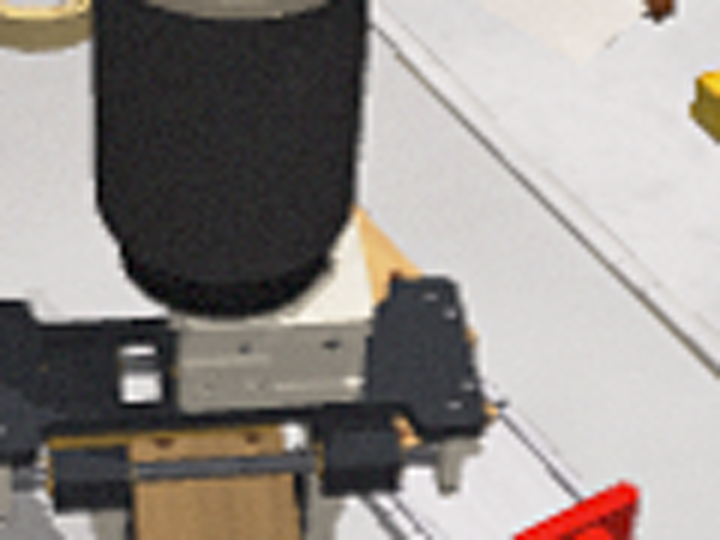

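The arm blocks this view. I'll move b over its slot and look from there.

Run:
```python
from act import *
xy=rk(.0013,-.093)
ctrl.goto(P(xy,.16),R(180+YAW)); ctrl.wait(.2); st("over")
snap("b7",(280,140,400,230),f=6); snap("b7t",(215,150,455,285),"top",3.3)
```

```text
over t 23.83 ee [ 0.6127 -0.1237  0.1601] w 64.6 F [ 0.0765 -0.7455 -1.5609]
```

View pics/b7.png

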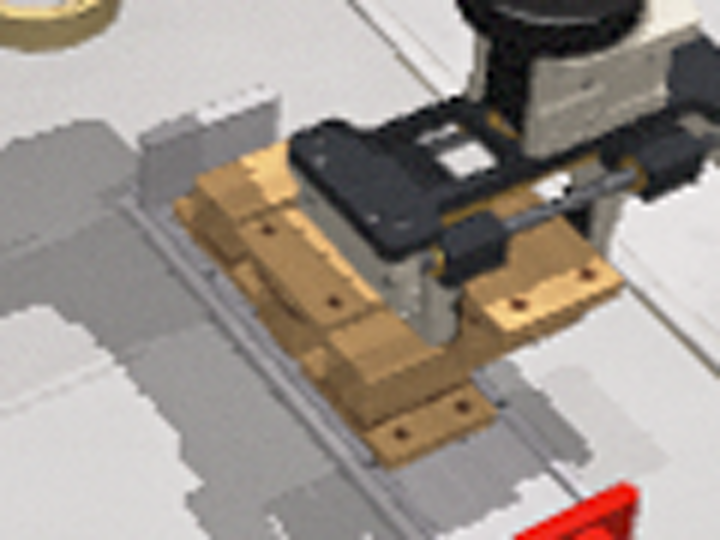

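View pics/b7t.png

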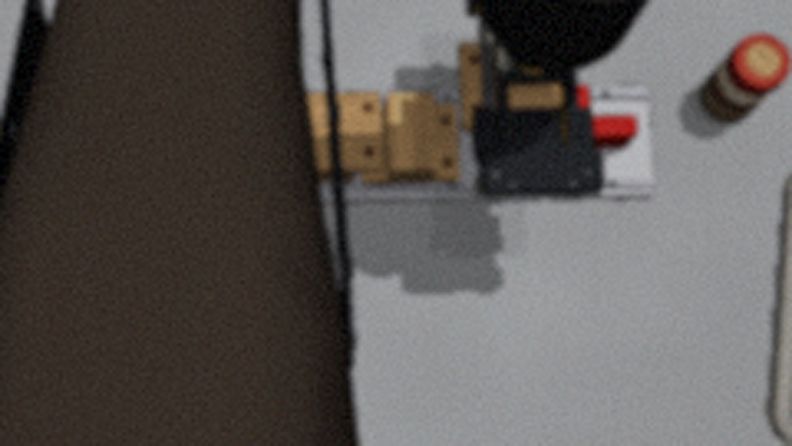

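Block a is nested with its brim over both neighbours (holes at (268,230) and (335,302)), and b hangs level. Checking b's offset in the grip, then lowering it.

Run:
```python
from act import *
c=ctrl.camera("scene"); ee=np.array(ctrl.current_ee_pos())
q=cast(c,[[366.1,190.3],[377.6,185.3]],ee[2]+.010); d=((q-ee[:2])@u).mean()+.0297; print("offset s",d,(q-ee[:2])@r)
off=d+.0012   # camera bias
xy=rk(.0013,-.093-np.clip(off,-.004,.004))
ctrl.servo_line(P(xy,.115),speed=.15)
lower(xy,.054,.0475)
ctrl.servo_line(P(xy,.049),speed=.05)
ctrl.move_gripper(1.0); st("rel")
ctrl.servo_line(P(xy,.15),speed=.2)
# clear the view: move aside
ctrl.goto(P((.45,.12),.22),R(180)); 
snap("b8",(290,140,410,230),f=6); snap("b8t",(255,150,455,220),"top",4)
st()
```

```text
offset s -0.0025493133776352574 [-0.0177  0.0188]
lowered z=0.0465 base -0.78 t 26.54 ee [ 0.6136 -0.122   0.0483] w 64.2 F [-4.9063  2.873  14.044 ]
rel t 27.44 ee [ 0.6133 -0.1219  0.049 ] w 87.9 F [-0.4331 -0.1605  0.1246]
 t 29.35 ee [0.4505 0.1194 0.2194] w 87.8 F [-0.0538  0.9342 -0.7022]
```

View pics/b8.png

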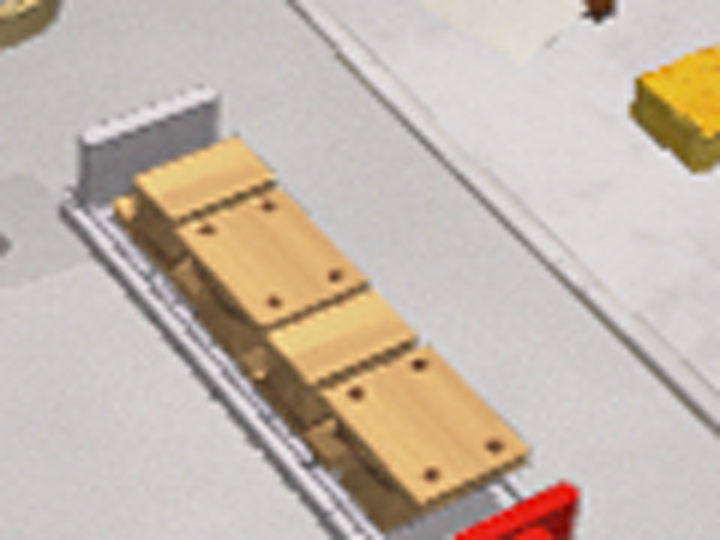

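View pics/b8t.png

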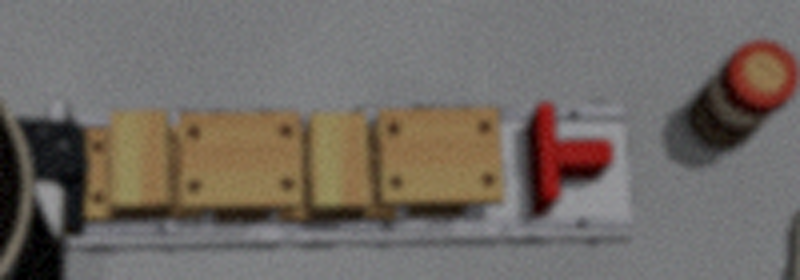

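All four blocks stand alternately with brims nested. Gaps remain at the end plate and at the stop (scene crop (515,520)). Next I'll grip the fin and slide the stop in.

Run:
```python
from act import *
s0=-.187; xy=rk(.0013,s0)
ctrl.move_gripper(.6)
ctrl.goto(P(xy,.15),R(180+YAW)); st()
ctrl.servo_line(P(xy,.049),speed=.1); st("down")
ctrl.move_gripper(0.0,40); st("grip")
ctrl.wait(.1)
b=np.array(ctrl.current_force())
s=s0
ctrl.servo_line(P(rk(.0013,s0+.018),.049),speed=.06); st("a"); s=s0+.018
while s<s0+.065:
    s+=.002; ctrl.servo_line(P(rk(.0013,s),.049),speed=.03)
    F=np.array(ctrl.current_force()); f=F[:2]@u; p=(np.array(ctrl.current_ee_pos())[:2]-O)@u
    print(round(s-s0,4),round(p-s0,4),round(f,1),F)
    if f<-22: break
st()
```

```text
t 31.57 ee [ 0.6205 -0.216   0.1505] w 52.6 F [-0.6722 -0.1921  0.0564]
down t 32.73 ee [ 0.6208 -0.2171  0.0498] w 53.1 F [-0.5129 -0.588  -0.0789]
grip t 33.39 ee [ 0.6206 -0.217   0.0491] w 17.6 F [ 0.8776  0.6724 -0.0477]
a t 33.94 ee [ 0.6192 -0.1982  0.0491] w 17.9 F [1.1853 2.5565 0.2912]
0.02 0.0201 1.1 [2.6406 1.3062 0.7614]
0.022 0.0218 -1.7 [ 2.3624 -1.4815  0.2598]
0.024 0.0239 -2.8 [ 3.5088 -2.504  -1.4261]
0.026 0.0259 -3.7 [ 5.348  -3.2821 -0.5304]
0.028 0.0279 -2.1 [ 5.011  -1.7629 -1.0457]
0.03 0.03 -3.0 [ 3.9205 -2.6944 -1.6726]
0.032 0.0319 -2.6 [ 3.8252 -2.3532 -0.5441]
0.034 0.0339 -2.7 [ 4.7495 -2.4005 -0.6697]
0.036 0.0359 -2.7 [ 5.4377 -2.3134 -1.743 ]
0.038 0.0378 -3.2 [ 5.1274 -2.8749 -0.5978]
0.04 0.0398 -3.6 [ 5.2053 -3.2108 -0.4008]
0.042 0.0417 -3.6 [ 5.1162 -3.1861 -1.113 ]
0.044 0.0437 -4.0 [ 4.632  -3.6348 -0.9745]
0.046 0.0457 -3.9 [ 4.8533 -3.5642 -1.9306]
0.048 0.0476 -3.9 [ 5.3923 -3.5349 -1.2948]
0.05 0.0496 -4.5 [ 5.3594 -4.1141 -1.6698]
0.052 0.0497 -15.4 [  6.9096 -14.92    -4.1673]
0.054 0.0499 -25.4 [  8.5014 -24.8443  -7.53  ]
 t 38.44 ee [ 0.617  -0.1672  0.0492] w 18.0 F [  8.5014 -24.8443  -7.53  ]
```

The stop came up hard after 49.7 mm of travel, about 0.060 in all, as expected for a packed row. Checking before letting go.

Run:
```python
from act import *
s=-.187+.0505
ctrl.servo_line(P(rk(.0013,s),.049),speed=.03); ctrl.wait(.1); st()
snap("c1",(290,140,410,230),f=6)
```

```text
t 38.81 ee [ 0.617  -0.1675  0.0491] w 18.1 F [ 5.622  -6.8534 -1.4974]
```

View pics/c1.png

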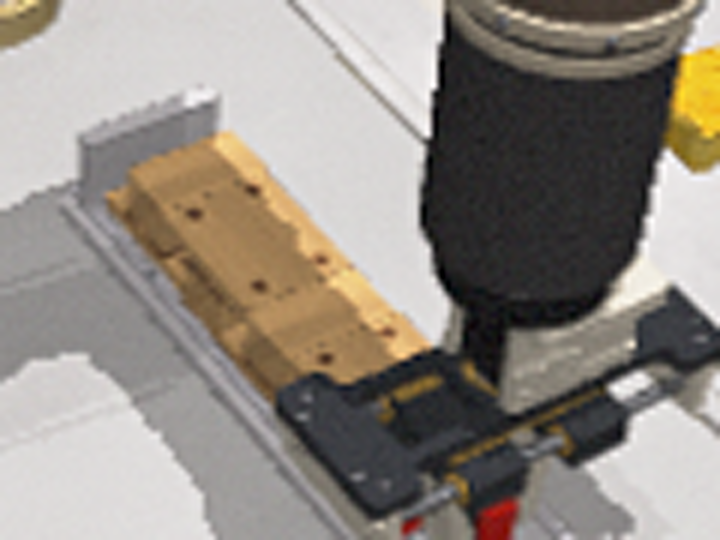

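Run:
```python
from act import *
ctrl.move_gripper(.6); st("rel")
s=-.187+.0505
ctrl.servo_line(P(rk(.0013,s),.16),speed=.15)
ctrl.goto(P((.45,.22),.25),R(180)); st()
snap("d1",(290,140,410,230),f=6); snap("d1t",(255,150,455,220),"top",4); snap("d1w",(200,80,460,300),f=3)
```

```text
rel t 39.65 ee [ 0.6166 -0.1666  0.049 ] w 52.7 F [ 0.2655  0.8542 -0.2332]
 t 42.12 ee [0.4503 0.2195 0.2496] w 52.9 F [ 0.2664 -0.2081 -0.9953]
```

View pics/d1.png

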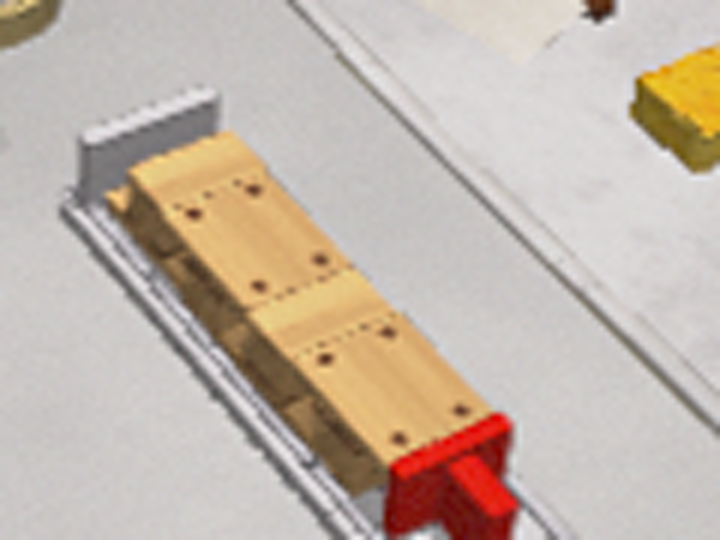

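View pics/d1t.png

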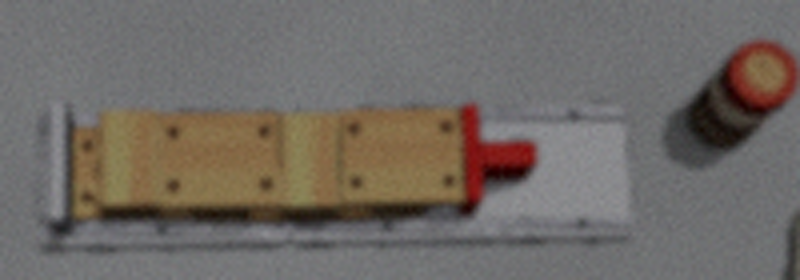

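View pics/d1w.png

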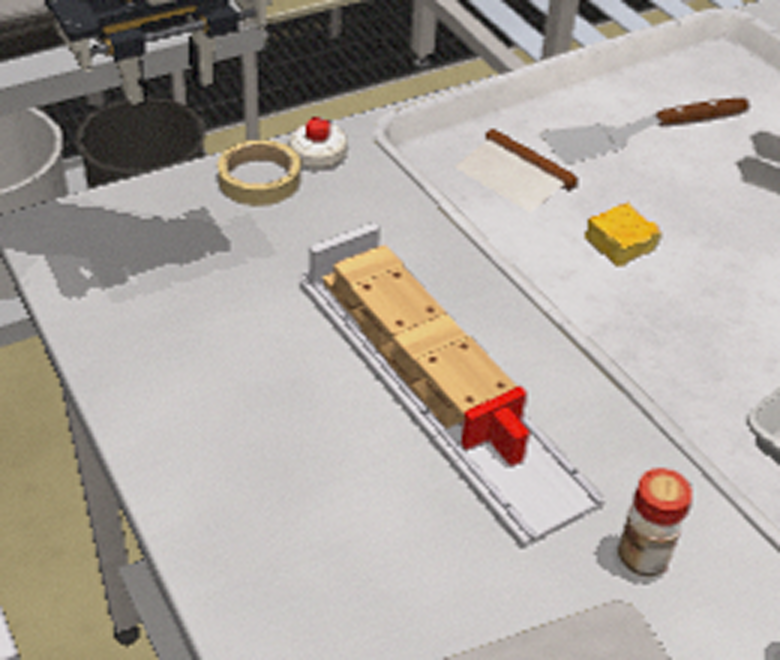

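The row is packed: thin seams only, tops level, stop face on block b's brim (scene crop (400,465)–(510,420)), bystanders where they were. A quick numeric check, then hand in.

Run:
```python
from act import *
c=ctrl.camera("scene")
ps=[(194,213),(253,189),(260,286),(321,259),(326,358),(388,331),(399,438),(460,410)]
q=cast(c,[((x+.5)/6-.5+290,(y+.5)/6-.5+140) for x,y in ps],.058)
for i in range(0,8,2):
    w=q[i+1]-q[i]; m=(q[i]+q[i+1])/2; print("s",(m-O)@u,"lat",(m-O)@r,"yaw",np.degrees(np.arctan2(w[1],w[0])))
A=(q[0:4].mean(0),q[4:8].mean(0)); print("pitch a-b (118)",np.linalg.norm(A[0]-A[1]))
print(ctrl.current_t()); ctrl.sign_off()
```

```text
s 0.08089601601072499 lat 0.0024939178010078725 yaw 4.456002727129985
s 0.020215602177742906 lat 0.002919744598758297 yaw 5.428710015196113
s -0.037242192916863544 lat 0.002907026076573031 yaw 3.976755412810361
s -0.09682937579372579 lat 0.0025225959487025296 yaw 4.107865643669581
pitch a-b (118) 0.11759159372028526
42.325
the job is handed in; nothing more can be done
```

I put all three loose blocks into the rack (brim-down first, then a, then b) and slid the red stop against them. I then let go and handed the job in at 42.3 s of the 72 s allowed.

- **Packing:** The stop came up hard after 49.7 mm of travel, and I put about 25 N on it before letting go. That is about 0.060 on the stop by my estimate of where it started. The two crown-down blocks measured 117.6 mm apart; packed tight they should be 118 mm.
- **Flat and square:** The block tops look level and the brims are tucked over one another, with only thin seams showing. Hole-pair angles ran from 4.0° to 5.4° against the rack's 4.2°. The 5.4° comes from one pair read by eye on block a; the other pair on the same block gave 4.5°.
- **Disagreements:** The two cameras differed by about 1.2–1.5 mm, and the scene camera read about 1.3 mm off the arm. My first estimate of the lane centre was slightly off, so I shifted the later placings by 1.3 mm. The final pictures read about 2.5–3 mm off my estimated centre line, which I put down to that and the scene camera's error. Every block reached the floor at the expected height without catching a rail.
- **Bystanders:** The tape, spice jar and egg timer look untouched in the last pictures; I did not measure them.

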